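Seat a filler barrel in the gauge's V-block and hold it pressed

ROBOT

A 6-joint arm with a two-finger parallel gripper is mounted at the origin on the work surface. World frame = base frame: x ahead of the robot, y to its left, z up, the work surface at z = 0. Lengths are in m, angles in rad, forces in N, time in s.
With the tool pointing down it reaches from about 0.3 to 0.75 m from the base axis. Payload 8.5 kg.
Tool frame: the origin (TCP) lies on the centre line of the jaws, within the pads' length; the fingertips stand 14 mm ahead of it and the grasp point (between the pads) lies 5 mm behind it; z points along the fingers, y is the line along which they close (so a half turn about z gives the same grasp; the last joint's range is limited). The gripper opens to 88 mm and grips with 3 to 60 N. Pads are 18 mm wide; open, the fingers measure 123 mm over their backs; the gripper's body (75 mm by 187 mm) begins 45 mm behind the grasp point.
Start: joints at [-1.439, 0.381, 1.297, -0, 1.464, -0.215], TCP at [0.187, -0.517, 0.253] pointing down, gripper open.
Joint ranges: [-3.11, 3.11], [-0.89, 2.33], [0.22, 2.48], [-1.42, 4.56], [0.17, 2.85], [-2.88, 2.88]. Speed limits (rad/s): [2.39, 2.39, 3.14, 3.14, 3.14, 3.14].

INTERFACE

Orientations are given as [roll, pitch, yaw] about the fixed x, y, z axes, in that order (R = Rz(yaw) Ry(pitch) Rx(roll)).
In Python, from workcell import arm, camera, look_for, place_of gives the robot as it stands.
- The arm moves only by the shell command python3 -m handwheel 'ROWS' [OPENING]. ROWS is JSON, a list of rows, each a list of 6 numbers: the shift along the tool's x, y, z each as a share of 40 cm, from -1 to 1, then the turn, a rotation vector about the tool's x, y, z each as a share of 45 degrees, from -1 to 1. In form: [[x, y, z, wx, wy, wz], ...]. A call has 1 to 5 rows; each row is the pose to reach, as a shift and turn from the pose commanded when the call began, along the tool's axes at that moment; what a row does not reach only later rows make up. A row lasts 1/8 s, in which the tool goes at most 62.5 mm and 10.7 degrees, less where a joint would pass 70% of its speed; a pose out of reach is approached as far as the arm can. A call with a number of a shift or a turn outside -1 to 1 is refused whole. A call with a gripper value outside its range is refused whole. OPENING is the opening, from 0 (shut) to 1 (fully open), set as the call begins (- or left out, the last holds). The fingers move at their own pace and stop on an object; the grip force is fixed at half the most. Time passes only in rows, so rows that repeat a pose let the fingers close. It gives the time, the measured TCP pose, the force, the opening and the grip force at its end, in the units of the state.
- arm.read_state(): the state, without advancing time (a new reading comes with each control period).
- camera(name): name is "side" or "top" or "wrist"; returns a dict with "frame" (384x512x3 uint8, red, green, blue), "camera_matrix" (3x3 intrinsics, pixels), "k1" (the pictures are not rectified: a ray, as slopes to the right and down, at radius r is drawn at 1 + k1 r^2 times it, then the intrinsics apply), "xyz" and "orientation" of the camera in the world. Camera axes: x right, y down, z forward; pixel columns grow to the right and rows downward; lengths in m; the calibration is good to about 2 mm. A picture is of the moment at which its call begins. There is no depth.
- arm.close_job(): hands the job in; it is judged then, once.
Trained networks look in a picture, given as the dict that the camera call returned (one of the last four; its "shot" number tells which), for a name from the list of things; names that differ only in an ending like _2 or _b are one class to them, and where a whole thing is asked for, a point or a joint stands for the part that bears it (a point fixed in the world has none). Each returns a list of dicts, best first, with "conf" (0 to 1); they miss things now and then, are a little off and sometimes report something else, mostly with a low value. They report only what shows in the picture. A call takes as long as a camera call. They do not tell look-alikes from the thing itself.
- look_for(picture, target): "centre" ([x, y, z] in m, in the coordinates of the camera as it stood for that picture, good to about 4 mm: the middle of the surface that is visible of it).
- place_of(picture, target): "centre" ([x, y, z] in m, in the coordinates of the camera as it stood for that picture, good to about 4 mm: a listed point, or the origin of a listed thing).
The state is a dict: "time": time; "joint_positions": joint angles; "joint_vel": joint speeds; "effort": joint torques, N m; "ee_pos": TCP position; "ee_rot": TCP orientation; "ft_force": force on the tool from outside, world axes, zero at the start; "ft_torque": the same for the moment, N m; "width": finger opening in m; "grip_force": force on a finger pad.
Only numpy, scipy, OpenCV 4.12 (cv2) and the standard library are available. Lean on these libraries where they do the work, as an engineer would, in place of code of your own. Each camera call takes 0.05 s, during which the arm holds its last target. There are 200 camera calls.

TASK

Gauge the filler barrel: first turn the selector knob on the gauge box to the three-dot mark, then take the aluminium barrel from its wooden rest and lay it lengthwise in the middle of the steel V-block without dropping it. Press it down until the V-block has clearly sunk on its springs, more than half of its 8 mm travel, with the barrel bearing on both flanks of the V, and finish while still holding it pressed down like that. Leave the other things on the bench where they are.

Things in the scene. Friction and masses are not known exactly. Their poses are not given: they have to be found in the camera images.
- barrel: plain aluminium cylinder, 36 mm in diameter, 140 mm long, about 0.35 kg, with a thin dark ring near each end. Origin: its centre; x: along its axis (the two ends are alike; it may be turned about x). At the start it lies level on the wooden rest, axis 46 mm above the bench.
- rest: fixed wooden rest, base 150 x 80 x 12 mm, with two saddles (22 mm long, 32 mm high, centred at x = -52 and +52 mm) whose dowels cradle the barrel; the 82 mm gap between them is open down to the base, so fingers can close on the barrel's middle. Origin: centre of its underside, z up; the barrel lies along its x, roughly centred.
- v_seat (a point): on the sprung V-block: middle of the axis of a barrel seated in it. x along the groove, z up; sinks with the block; 79.5 mm above the bench when up. 90 degree V, mouth 52 mm wide at this height, made of two steel V pieces 27 mm long centred at x = -42.5 and +42.5 mm; the 58 mm gap between them is open down to a plate 37 mm below this point, so fingers holding the barrel's middle fit in.
- stand: fixed dark steel base under the V-block, 150 x 100 x 15 mm. Origin: centre of its underside, x along the groove; the V-block stands above its centre.
- flank_left: the flank of the V on the +y side of point v_seat (both V pieces); moves with the block. Origin: 49.5 mm below v_seat.
- flank_right: the flank of the V on the -y side of point v_seat (both V pieces); moves with the block. Origin: 49.5 mm below v_seat.
- cradle (a joint): how far the V-block has sunk on its springs (m): 0 up, 0.008 at its lower stop. Sprung: it begins to sink at about 6 N downward load (barrel's weight included; the barrel alone does not sink it), takes about 12 N at 4 mm and 18 N at 8 mm.
- readout: fixed grey gauge box, 180 (x) x 150 (y) x 60 mm high, with a flat dark display on its top near the +x edge; the selector knob is on its top. Origin: centre of its underside, z up. Four marks on the top round the knob are radial rows of one, two, three and four dots.
- selector_grip (a point): on the knob's vertical turning axis, at the height to grip, 97 mm above the bench. Bar grip 46 mm long, 14 mm wide, its top 7 mm above this point, on a disc 48 mm in diameter whose top is 23 mm below this point. The point turns with the knob: the bar lies along its x, the white pointer line is on the bar's -x end. The knob axis is 30 mm to -x of the gauge box's centre.
- selector (a joint): knob angle (rad), growing clockwise seen from above. Spring detents at 0 (one dot), 0.6 (two), 1.2 (three) and 1.8 (four dots); stops at 0 and 1.8; starts at one or two dots. Let go within 0.15 rad it clicks in. The pointer points along the gauge box's +x turned anticlockwise by 0.9 - angle. Turning takes under 0.15 N m.
- mould: bystander: aluminium loaf mould standing mouth down, 100 mm in diameter, 170 mm high. Origin: centre of its underside.
- loaf: bystander: white sugar loaf, 80 mm in diameter, 145 mm high. Origin: centre of its underside.
- wrench: bystander: steel wrench lying flat. Origin: underside, middle; along its x.
- jar: bystander: closed jar, 56 mm in diameter, 80 mm high. Origin: centre of its underside.
Not all that is in view belongs to the job. Of the things shaped like the barrel, the aluminium one is meant.

How it is judged:
By the outcome, as a careful person would: the job done as asked, in the order asked, and still so for the second after the job is handed in, while the arm keeps its last pose, push and grip.
It also fails if it takes over 64 s, if anything falls off the work surface, if the arm or the gripper's body presses on something with over 40 N, if the wrist force passes 120 N, or if a joint passes its speed limit or range.

## Working session

There is one attempt and no reset: what is moved stays moved. The work goes in short steps, Python scripts to look and compute and a shell command to move; the robot and the scene stay as the last step left them, time stands still between calls to the robot, and variables do not carry over. Pictures are saved under pics/ and viewed, at most 10 in all, crops included, and the job is handed in when it is done.

```bash
mkdir -p pics; ls; cat > h.py <<'E'
import numpy as np, cv2
from scipy.spatial.transform import Rotation as R
from workcell import arm, camera, look_for, place_of
def Rm(o):
    o=np.array(o,float)
    return o if o.shape==(3,3) else R.from_euler('xyz',o).as_matrix()
def world(c,p): return Rm(c['orientation'])@np.array(p)+np.array(c['xyz'])
def proj(c,P):
    q=Rm(c['orientation']).T@(np.array(P)-np.array(c['xyz'])); s=q[:2]/q[2]; s=s*(1+c['k1']*(s@s))
    K=np.array(c['camera_matrix']); return K[:2,:2]@s+K[:2,2]
def ray(c,uv):
    K=np.array(c['camera_matrix']); d=(np.array(uv,float)-K[:2,2])/[K[0,0],K[1,1]]; s=d.copy()
    for _ in range(20): s=d/(1+c['k1']*(s@s))
    return Rm(c['orientation'])@np.array([*s,1])
def atz(c,uv,z):
    r=ray(c,uv); o=np.array(c['xyz']); return o+r*(z-o[2])/r[2]
def save(c,n,crop=None,f=1):
    im=c['frame'][:,:,::-1]
    if crop: x0,y0,x1,y1=crop; im=im[y0:y1,x0:x1]
    cv2.imwrite('pics/'+n,cv2.resize(im,None,fx=f,fy=f,interpolation=cv2.INTER_CUBIC))
def rows(dx,yaw=None):
    """world shift -> tool shares, from the present measured pose"""
    s=arm.read_state(); T=Rm(s['ee_rot']); return np.round(T.T@np.array(dx)/0.4,4)
E
python3 - <<'E'
from h import *
s=arm.read_state(); print({k:np.round(v,3).tolist() for k,v in s.items()})
names=['barrel','rest','v_seat','stand','readout','selector_grip','mould','loaf','wrench','jar']
for n in ['top','side']:
    c=camera(n); save(c,n+'0.png',f=1.5); print(n,np.round(c['xyz'],3),np.round(c['orientation'],3))
    for t in names:
        for d in place_of(c,t)[:4]:
            w=world(c,d['centre']); print(t,round(d['conf'],2),np.round(w,3),proj(c,w).round())
E
```

```text
pics
{'time': 0.0, 'joint_positions': [-1.439, 0.381, 1.298, 0.0, 1.464, -0.215], 'joint_vel': [0.0, -0.0, -0.001, -0.001, 0.0, -0.001], 'effort': [0.0, -43.793, -22.455, 0.071, 0.035, -0.0], 'ee_pos': [0.187, -0.517, 0.252], 'ee_rot': [-3.14, -0.0, 0.347], 'ft_force': [0.023, -0.101, -0.264], 'ft_torque': [-0.031, -0.018, -0.032], 'grip_force': 0.0, 'width': 0.088}
top [ 0.312 -0.06   1.415] [-2.998 -0.014 -1.6  ]
barrel 0.97 [ 0.458 -0.352  0.046] [327. 200.]
barrel 0.84 [ 0.282 -0.382  0.019] [337. 251.]
barrel 0.62 [ 0.434 -0.532  0.024] [377. 206.]
rest 0.59 [ 0.469 -0.35  -0.003] [323. 198.]
v_seat 0.77 [0.554 0.02  0.078] [219. 174.]
stand 0.71 [ 0.555  0.02  -0.001] [220. 177.]
readout 0.57 [0.437 0.284 0.005] [146. 212.]
selector_grip 0.48 [0.404 0.275 0.1  ] [142. 219.]
loaf 0.65 [0.667 0.37  0.003] [123. 149.]
wrench 0.49 [ 0.775 -0.075  0.002] [245. 118.]
jar 0.83 [0.753 0.135 0.002] [188. 125.]
side [-0.151  0.716  1.001] [-2.29  -0.006 -2.422]
barrel 0.94 [ 0.287 -0.389  0.019] [358. 196.]
barrel 0.63 [ 0.438 -0.53   0.013] [343. 164.]
barrel 0.59 [ 0.464 -0.353  0.046] [315. 175.]
rest 0.5 [ 0.47  -0.35  -0.003] [312. 184.]
v_seat 0.77 [0.556 0.019 0.08 ] [232. 206.]
stand 0.81 [ 0.557  0.017 -0.001] [232. 223.]
readout 0.69 [0.441 0.281 0.001] [200. 286.]
selector_grip 0.72 [0.408 0.273 0.097] [208. 271.]
selector_grip 0.6 [ 0.758  0.136 -0.002] [170. 214.]
mould 0.61 [ 0.687 -0.386 -0.002] [275. 159.]
loaf 0.97 [0.668 0.372 0.003] [131. 264.]
wrench 0.59 [ 0.775 -0.072 -0.001] [208. 185.]
jar 0.67 [ 0.756  0.136 -0.001] [171. 214.]
```

View pics/top0.png

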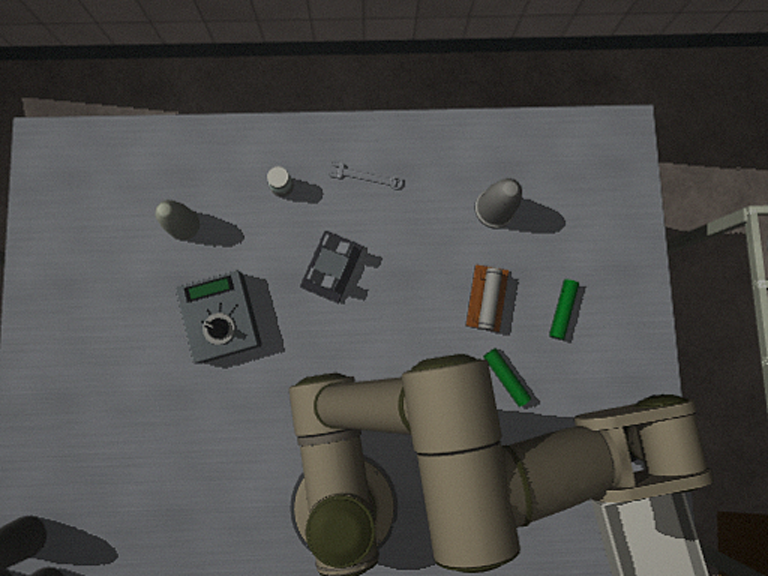

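View pics/side0.png

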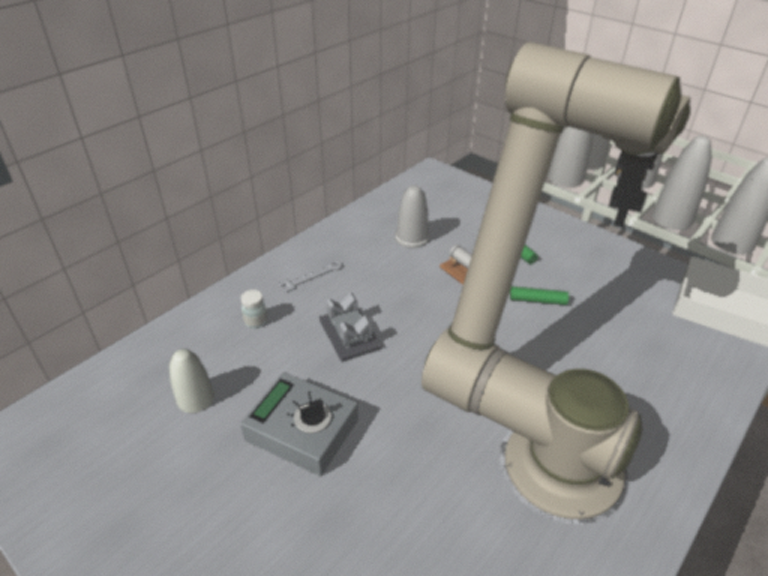

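Candidates for "barrel" in the top picture (unscaled pixels) are the grey cylinder on the wooden rest at (327,198), a green one at (337,251) and a green one at (377,206). The grey aluminium one on the rest fits the description. I'll check it in a close crop.

```bash
python3 - <<'E'
from h import *
c=camera('top'); save(c,'crop1.png',(295,165,395,275),5)
b=[atz(c,np.array(p)/1.5,.06) for p in [(178,288),(240,272),(258,346),(195,362)]]
print(np.round(b,3)); print('center',np.mean(b,0))
e=b[0]-b[3]; f=b[1]-b[2]; print('boxyaw',np.arctan2(e[1],e[0]),np.arctan2(f[1],f[0]))
s=arm.read_state(); print(rows(np.array([.404,.275,.3])-s['ee_pos']))
E
```

```text
[[0.503 0.365 0.06 ]
 [0.536 0.224 0.06 ]
 [0.366 0.183 0.06 ]
 [0.334 0.324 0.06 ]]
center [0.43470469 0.273738   0.06      ]
boxyaw 0.23843887912179876 0.23657437198749606
[ 1.1835 -1.6782 -0.1181]
```

View pics/crop1.png

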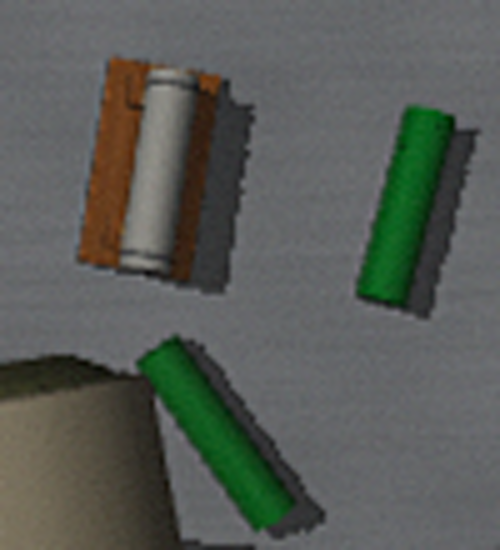

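The crop confirms it: the grey cylinder with dark rings at both ends lies on the wooden rest (top pixel 327,199), and the other two are green. Now I'll go toward the knob.

```bash
python3 -m handwheel '[[0.7,-0.35,-0.12,0,0,-1],[0.7,-0.35,-0.12,0,0,-1],[0.7,-0.35,-0.12,0,0,-1],[0.7,-0.35,-0.12,0,0,-1],[0.7,-0.35,-0.12,0,0,-1]]' -
python3 - <<'E'
from h import *
s=arm.read_state(); print(s['ee_pos'],s['ee_rot'],s['joint_positions']);print(rows(np.array([.42,0,.3])-s['ee_pos']),rows(np.array([.37,.20,.3])-s['ee_pos']))
E
```

```text
time: 1.78
ee_pos: [0.4009, -0.2918, 0.3006]
ee_rot: [3.141, 0.0, 1.135]
ft_force: [0.3, -0.2, -0.2]
width: 0.0883
grip_force: 0.0
[ 0.4009067  -0.29180049  0.3006187 ] [3.14109944e+00 2.00140188e-04 1.13481080e+00] [-8.68426232e-01  2.52274894e-01  1.34860916e+00  2.49952504e-05
  1.54017692e+00 -4.32441518e-01]
[ 0.6814 -0.2648  0.0013] [ 1.0819e+00 -5.8930e-01  1.0000e-03]
```

```bash
python3 -m handwheel '[[0.68,-0.26,0,0,0,0],[0.68,-0.26,0,0,0,0],[0.68,-0.26,0,0,0,0],[0.68,-0.26,0,0,0,0],[0.68,-0.26,0,0,0,0]]' -
python3 - <<'E'
from h import *
s=arm.read_state(); print(rows(np.array([.405,.274,.25])-s['ee_pos']))
E
```

```text
time: 2.4
ee_pos: [0.4208, -0.0006, 0.3004]
ee_rot: [3.141, -0.0, 1.134]
ft_force: [0.4, -0.1, 0.2]
width: 0.0883
grip_force: 0.0
[ 0.6053 -0.3265  0.126 ]
```

```bash
python3 -m handwheel '[[0.605,-0.325,0.125,0,0,0],[0.605,-0.325,0.125,0,0,0],[0.605,-0.325,0.125,0,0,0],[0.605,-0.325,0.125,0,0,0],[0.605,-0.325,0.125,0,0,0]]' -
python3 - <<'E'
from h import *
c=camera('wrist'); save(c,'w1.png',f=1.5); print(c['xyz'],c['orientation'])
for n in ['wrist','top','side']:
    c=camera(n)
    for t in ['selector_grip','readout']:
        for d in place_of(c,t)[:2]:
            w=world(c,d['centre']); print(n,t,round(d['conf'],2),np.round(w,4),proj(c,w).round())
E
```

```text
time: 3.02
ee_pos: [0.4054, 0.2739, 0.2495]
ee_rot: [-3.141, 0.0, 1.135]
ft_force: [-0.0, 0.0, 0.3]
width: 0.0878
grip_force: 0.0
[0.44207321 0.3501901  0.38180605] [ 2.81228629e+00  1.10662048e-03 -4.36123878e-01]
wrist selector_grip 0.93 [0.4067 0.2731 0.0975] [258. 180.]
wrist selector_grip 0.47 [0.4397 0.2847 0.0012] [275. 144.]
wrist readout 0.56 [ 0.4375  0.2821 -0.0011] [274. 146.]
top selector_grip 0.73 [0.4076 0.2755 0.096 ] [142. 218.]
top readout 0.91 [0.4389 0.2826 0.0054] [146. 211.]
top readout 0.68 [ 0.4699 -0.3513 -0.0048] [323. 198.]
side readout 0.65 [ 0.4376  0.2796 -0.0013] [201. 287.]
side readout 0.16 [0.5568 0.0204 0.0807] [231. 206.]
```

View pics/w1.png

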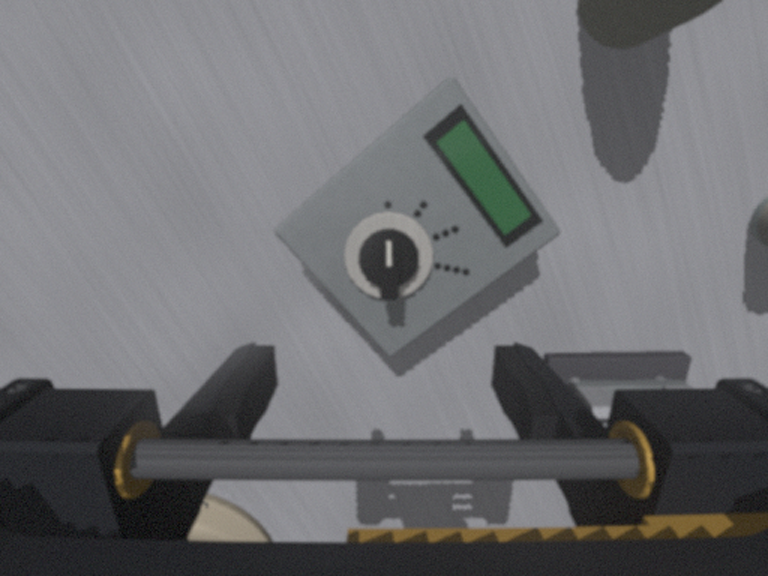

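The pointer stands at the one-dot mark (388,205 in the 1.5x view), the knob is at (389,255), and three dots lie at (446,233). The bar is aligned with tool x. Now I'll descend and grip.

```bash
python3 -m handwheel '[[0.002,0.003,0.15,0,0,0],[0.002,0.003,0.28,0,0,0],[0.002,0.003,0.36,0,0,0],[0.002,0.003,0.388,0,0,0],[0.002,0.003,0.388,0,0,0]]' 0.5
python3 -m handwheel '[[0,0,0,0,0,0],[0,0,0,0,0,0],[0,0,0,0,0,0],[0,0,0,0,0,0]]' 0
```

```text
time: 4.15
ee_pos: [0.408, 0.2714, 0.0952]
ee_rot: [3.141, -0.0, 1.132]
ft_force: [-0.7, -0.5, 0.5]
width: 0.0445
grip_force: 0.0
time: 4.65
ee_pos: [0.4078, 0.2716, 0.0954]
ee_rot: [3.141, -0.001, 1.132]
ft_force: [-1.5, -0.2, 3.9]
width: 0.0138
grip_force: 30.0
```

```bash
python3 -m handwheel '[[0,0,0,0,0,0.2],[0,0,0,0,0,0.4],[0,0,0,0,0,0.6],[0,0,0,0,0,0.8],[0,0,0,0,0,0.8]]' -
python3 -m handwheel '[[0,0,0,0,0,0.2],[0,0,0,0,0,0.4],[0,0,0,0,0,0.6],[0,0,0,0,0,0.73],[0,0,0,0,0,0.73]]' -
```

```text
time: 5.28
ee_pos: [0.4074, 0.272, 0.0954]
ee_rot: [-3.141, -0.0, 0.503]
ft_force: [-2.4, 3.1, 5.3]
width: 0.0136
grip_force: 30.0
time: 5.9
ee_pos: [0.4072, 0.2725, 0.0954]
ee_rot: [-3.139, 0.0, -0.071]
ft_force: [-3.2, 7.1, 4.5]
width: 0.0138
grip_force: 30.0
```

Turned 1.203 rad. I'll release, rise and look.

```bash
python3 -m handwheel '[[0,0,0,0,0,0],[0,0,0,0,0,0],[0,0,0,0,0,0],[0,0,-0.15,0,0,0],[0,0,-0.3,0,0,0]]' 0.5
python3 -m handwheel '[[0,0,-0.15,0,0,0],[0,0,-0.2,0,0,0],[0,0,-0.2,0,0,0]]' 0.8
python3 - <<'E'
from h import *
c=camera('wrist'); save(c,'w2.png',(100,80,400,280),2)
v=[]
for n in ['wrist','top','side']:
    c=camera(n)
    for t in ['v_seat','stand']:
        for d in place_of(c,t)[:1]:
            w=world(c,d['centre']); print(n,t,round(d['conf'],2),np.round(w,4),proj(c,w).round())
s=arm.read_state(); print(s['ee_pos'],s['ee_rot'])
E
```

```text
time: 6.52
ee_pos: [0.4074, 0.2713, 0.2162]
ee_rot: [3.141, 0.001, -0.07]
ft_force: [0.6, 0.6, 0.4]
width: 0.0439
grip_force: 0.0
time: 6.9
ee_pos: [0.4079, 0.2715, 0.2959]
ee_rot: [-3.141, -0.003, -0.07]
ft_force: [0.2, -0.3, 0.3]
width: 0.0702
grip_force: 0.0
wrist v_seat 0.96 [0.5545 0.018  0.0778] [466.  27.]
wrist stand 0.74 [ 0.5525  0.0188 -0.0009] [425.  42.]
top v_seat 0.81 [0.5532 0.0206 0.0787] [219. 174.]
top stand 0.89 [ 0.5521  0.0192 -0.0015] [220. 178.]
side v_seat 0.78 [0.555  0.019  0.0803] [232. 207.]
side stand 0.88 [ 0.5549  0.0184 -0.0011] [233. 223.]
[0.40763348 0.27151295 0.29457853] [ 3.14132358e+00  6.16780969e-04 -6.94190121e-02]
```

View pics/w2.png

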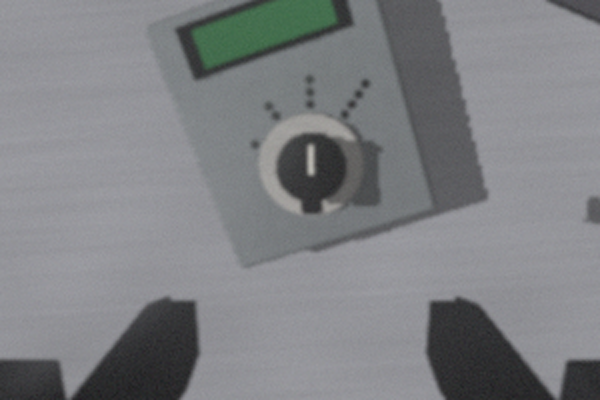

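The pointer (311,158) points straight at the three-dot row (309,90), so the knob is set. Next I'll go over the V-block to measure it, then on to the rest.

```bash
python3 -m handwheel '[[0.41,0.6,-0.05,0,0,0],[0.41,0.6,-0.05,0,0,0],[0.41,0.6,-0.05,0,0,0],[0.41,0.6,-0.05,0,0,0],[0.41,0.6,-0.05,0,0,0]]' 0.9
python3 - <<'E'
from h import *
c=camera('wrist'); save(c,'w3.png',f=1.5)
for n in ['wrist']:
    for t in ['v_seat','stand','flank_left','flank_right']:
        for d in place_of(c,t)[:2]:
            w=world(c,d['centre']); print(n,t,round(d['conf'],2),np.round(w,4),proj(c,w).round())
    for t in ['flank_left','flank_right']:
        for d in look_for(c,t)[:2]:
            w=world(c,d['centre']); print('look',t,round(d['conf'],2),np.round(w,4),proj(c,w).round())
s=arm.read_state(); print(rows(np.array([.462,-.351,.3])-s['ee_pos']), s['joint_positions'])
E
```

```text
time: 8.02
ee_pos: [0.5556, 0.0182, 0.3147]
ee_rot: [3.141, 0.0, -0.071]
ft_force: [-0.5, -0.3, -0.3]
width: 0.0792
grip_force: 0.0
wrist v_seat 0.72 [0.5518 0.0212 0.0765] [254. 164.]
wrist stand 0.97 [5.526e-01 1.990e-02 3.000e-04] [255. 153.]
wrist flank_right 0.27 [ 0.7552  0.1324 -0.0017] [168.  21.]
look flank_left 0.6 [0.5868 0.0318 0.0718] [244. 139.]
look flank_right 0.72 [0.4727 0.2618 0.0582] [106. 221.]
[-0.1663  0.9457  0.0375] [-1.74140762e-01  3.53326815e-01  1.16059338e+00  1.64713945e-04
  1.62774026e+00  1.46467514e+00]
```

View pics/w3.png

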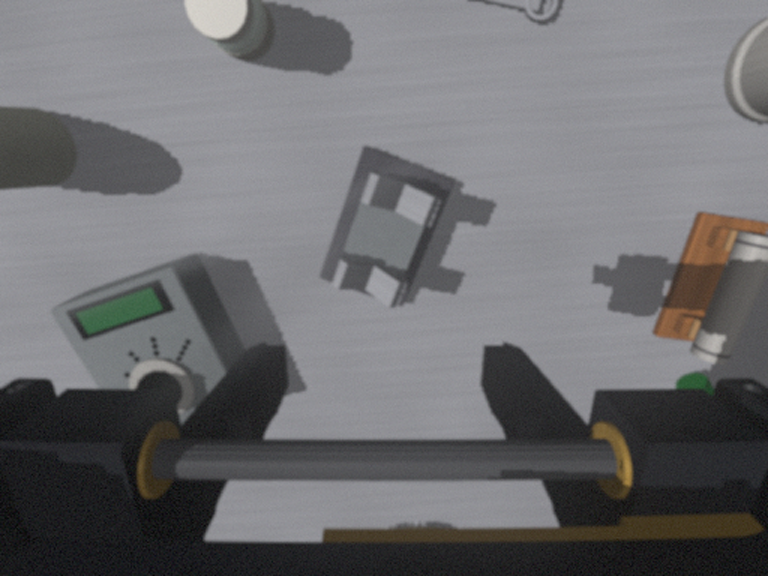

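The V-block lies at about (390,240) with its groove running (385,290)→(410,185). The rest with the aluminium barrel is at right (735,290). Next I'll fit the wireframe edges for the exact poses.

```bash
cat > fit.py <<'E'
from h import *
from scipy.optimize import minimize
def grad(c):
    g=cv2.GaussianBlur(cv2.cvtColor(c['frame'],cv2.COLOR_RGB2GRAY).astype(np.float32),(0,0),1.0)
    return cv2.GaussianBlur(np.hypot(cv2.Sobel(g,5,1,0),cv2.Sobel(g,5,0,1)),(0,0),1.0)
def rect(x0,x1,y0,y1,z):
    P=[(x0,y0,z),(x1,y0,z),(x1,y1,z),(x0,y1,z)]; return [(P[i],P[(i+1)%4]) for i in range(4)]
MODEL={'stand':rect(-.075,.075,-.05,.05,.015)+[((a,y,.0795),(b,y,.0795)) for y in(-.026,.026) for a,b in((.029,.056),(-.056,-.029))],
 'base':rect(-.075,.075,-.05,.05,.015),
 'rest':rect(-.075,.075,-.04,.04,.012),
 'barrel':[((-.07,y,.046),(.07,y,.046)) for y in(-.018,.018)],
 'box':rect(-.09,.09,-.075,.075,.06)}
def fit(cs,name,p0,span=.012,ys=.35):
    G=[(c,grad(c)) for c in cs]; E=MODEL[name]
    t=np.linspace(0,1,30)[:,None]
    pts=np.concatenate([np.array(a)*(1-t)+np.array(b)*t for a,b in E])
    def cost(p):
        cy,sy=np.cos(p[2]),np.sin(p[2]); W=pts@np.array([[cy,sy,0],[-sy,cy,0],[0,0,1]])+[p[0],p[1],0]
        v=0
        for c,g in G:
            uv=np.array([proj(c,w) for w in W],np.float32)
            v-=np.sqrt(cv2.remap(g,uv[:,0:1],uv[:,1:2],cv2.INTER_LINEAR)).mean()
        return v
    best=None
    for y in np.linspace(p0[2]-ys,p0[2]+ys,15):
        for dx in np.linspace(-span,span,5):
            for dy in np.linspace(-span,span,5):
                v=cost((p0[0]+dx,p0[1]+dy,y))
                if best is None or v<best[0]: best=(v,[p0[0]+dx,p0[1]+dy,y])
    S=np.array([best[1]]*4)+np.vstack([np.zeros(3),np.diag([.003,.003,.04])])
    r=minimize(cost,best[1],method='Nelder-Mead',options=dict(initial_simplex=S,xatol=1e-4,fatol=1e-4))
    return np.round(r.x,4),round(r.fun,2)
E
python3 - <<'E'
from fit import *
w=camera('wrist'); t=camera('top')
for n,cs in [('stand',[w]),('stand',[t]),('base',[w]),('base',[w,t])]: print(n,fit(cs,n,(.554,.019,-.3)))
a,b=[atz(w,np.array(p)/1.5,.05) for p in ((712,355),(752,245))]; print('barrel approx',a,b,np.arctan2(*(b-a)[[1,0]]))
print('barrel',fit([t],'barrel',(.462,-.351,-.1))); print('rest',fit([t],'rest',(.47,-.35,-.1)))
E
```

```text
stand (array([ 0.5555,  0.0175, -0.4268]), np.float64(-9.68))
stand (array([ 0.541 ,  0.0289, -0.1354]), np.float64(-8.62))
base (array([ 0.5555,  0.0173, -0.4269]), np.float64(-8.61))
base (array([ 0.5553,  0.0169, -0.428 ]), np.float64(-15.52))
barrel approx [ 0.39585727 -0.33475484  0.05      ] [ 0.52070635 -0.35233687  0.05      ] -0.1399062233319982
barrel (array([ 0.4543, -0.3496, -0.1818]), np.float64(-7.53))
rest (array([ 0.465 , -0.3514, -0.2227]), np.float64(-8.43))
```

```bash
python3 -m handwheel '[[-0.16,0.945,0.04,0,0,0.14],[-0.16,0.945,0.04,0,0,0.14],[-0.16,0.945,0.04,0,0,0.14],[-0.16,0.945,0.04,0,0,0.14],[-0.16,0.945,0.04,0,0,0.14]]' 0.9
python3 - <<'E'
from h import *
s=arm.read_state(); print(rows(np.array([.462,-.351,.25])-s['ee_pos']), s['ee_rot'])
E
```

```text
time: 9.1
ee_pos: [0.4807, -0.2839, 0.3022]
ee_rot: [3.141, -0.001, -0.178]
ft_force: [2.2, 0.0, 0.6]
width: 0.0789
grip_force: 0.0
[-0.0162  0.1734  0.1304] [ 3.14138459e+00 -5.43543427e-04 -1.78325129e-01]
```

```bash
python3 -m handwheel '[[-0.015,0.175,0.13,0,0,0],[-0.015,0.175,0.13,0,0,0],[-0.015,0.175,0.13,0,0,0],[-0.015,0.175,0.13,0,0,0]]' 0.8
python3 - <<'E'
from fit import *
w=camera('wrist'); save(w,'w4.png',f=1.5)
t=camera('top')
for d in place_of(w,'barrel')[:3]: W=world(w,d['centre']); print(d['conf'],W,proj(w,W))
for d in place_of(w,'rest')[:1]: print('rest',world(w,d['centre']))
print(fit([w],'barrel',(.46,-.351,-.18),ys=.2),fit([w],'rest',(.465,-.351,-.2),ys=.2))
print(arm.read_state()['ee_pos'],arm.read_state()['ee_rot'])
E
```

```text
time: 9.6
ee_pos: [0.4638, -0.3492, 0.2513]
ee_rot: [3.141, -0.002, -0.178]
ft_force: [0.2, 0.4, 0.3]
width: 0.0708
grip_force: 0.0
0.95 [ 0.46103271 -0.34966219  0.05159988] [256.48099983 170.91263783]
0.71 [ 0.43684414 -0.52733984  0.02027284] [387.15687455 159.72731406]
0.71 [ 0.28085547 -0.38579514  0.01941552] [299.05717828 270.66859641]
(array([ 0.4599, -0.3498, -0.2033]), np.float64(-7.39)) (array([ 0.4694, -0.3525, -0.2103]), np.float64(-7.07))
[ 0.46348207 -0.34959995  0.25088758] [ 3.14060780e+00 -1.29460786e-03 -1.77756720e-01]
```

View pics/w4.png

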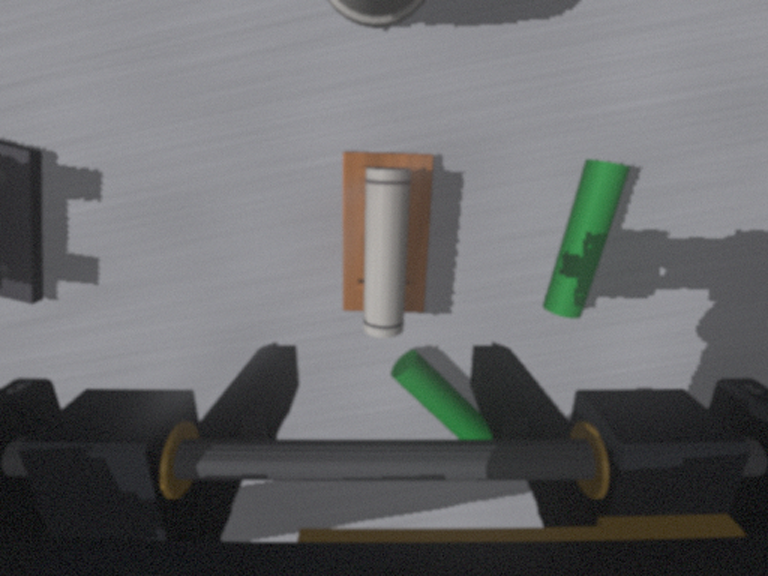

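The picture shows the barrel at (387,250), aligned with tool x, with ends at about (388,168) and (384,335). It sits slightly toward the near side of the rest. The green ones are at (585,240) and (440,395).

```bash
python3 - <<'E'
from fit import *
w=camera('wrist')
for cx in (.456,.460,.464,.468):
  for yw in (-.2,):
    u=np.array([np.cos(yw),np.sin(yw)])
    f=lambda s,z: (proj(w,[cx+s*u[0],-.3498+s*u[1],z])*1.5).round(1)
    print(cx,'far top',f(.07,.064),'near top',f(-.07,.064),'near bot',f(-.07,.028))
im=cv2.cvtColor(w['frame'],cv2.COLOR_RGB2GRAY).astype(int)
print('col258 far',[(r,im[r,258]) for r in range(106,124)]); print('near',[(r,im[r,255]) for r in range(208,230)])
T=np.array([.4605,-.3498,.047-.005]); s=arm.read_state(); print(rows(T-s['ee_pos']))
E
```

```text
0.456 far top [387.6 177.4] near top [383.6 343.3] near bot [383.6 326. ]
0.46 far top [386.7 172. ] near top [382.8 339.2] near bot [382.8 322.2]
0.464 far top [385.8 166.6] near top [382.  335.1] near bot [382.1 318.4]
0.468 far top [384.8 161.2] near top [381.2 331. ] near bot [381.3 314.6]
col258 far [(106, np.int64(115)), (107, np.int64(117)), (108, np.int64(115)), (109, np.int64(111)), (110, np.int64(108)), (111, np.int64(97)), (112, np.int64(107)), (113, np.int64(134)), (114, np.int64(152)), (115, np.int64(157)), (116, np.int64(154)), (117, np.int64(154)), (118, np.int64(155)), (119, np.int64(149)), (120, np.int64(125)), (121, np.int64(108)), (122, np.int64(111)), (123, np.int64(136))]
near [(208, np.int64(161)), (209, np.int64(161)), (210, np.int64(158)), (211, np.int64(160)), (212, np.int64(159)), (213, np.int64(161)), (214, np.int64(155)), (215, np.int64(161)), (216, np.int64(146)), (217, np.int64(116)), (218, np.int64(106)), (219, np.int64(128)), (220, np.int64(147)), (221, np.int64(157)), (222, np.int64(159)), (223, np.int64(158)), (224, np.int64(154)), (225, np.int64(149)), (226, np.int64(152)), (227, np.int64(150)), (228, np.int64(148)), (229, np.int64(148))]
[-0.0075  0.0009  0.5216]
```

```bash
python3 -m handwheel '[[-0.004,0.001,0.15,0,0,0.03],[-0.004,0.001,0.3,0,0,0.03],[-0.004,0.001,0.43,0,0,0.03],[-0.004,0.001,0.5,0,0,0.03],[-0.004,0.001,0.522,0,0,0.03]]' 0.8
python3 -m handwheel '[[0,0,0,0,0,0],[0,0,0,0,0,0],[0,0,0,0,0,0],[0,0,0,0,0,0],[0,0,0,0,0,0]]' 0
```

```text
time: 10.48
ee_pos: [0.4611, -0.3501, 0.0399]
ee_rot: [-3.14, 0.002, -0.203]
ft_force: [-0.9, -0.3, 0.4]
width: 0.0707
grip_force: 0.0
time: 11.1
ee_pos: [0.4615, -0.3502, 0.0417]
ee_rot: [-3.141, -0.001, -0.203]
ft_force: [1.9, 5.3, 6.6]
width: 0.0347
grip_force: 29.8
```

```bash
python3 -m handwheel '[[0,0,-0.02,0,0,0],[0,0,-0.08,0,0,0],[0,0,-0.2,0,0,0],[0,0,-0.32,0,0,0],[0,0,-0.4,0,0,0]]' -
python3 - <<'E'
from fit import *
s=arm.read_state(); print(s['width'],s['grip_force'],s['ft_force'],s['ft_torque'],s['ee_pos'])
w=camera('wrist'); save(w,'w5.png',f=1.5)
for d in place_of(w,'barrel')[:3]: W=world(w,d['centre']); print(d['conf'],W,proj(w,W)*1.5)
print(rows(np.array([.555,.018,.2])-s['ee_pos']))
E
```

```text
time: 11.72
ee_pos: [0.4611, -0.351, 0.2035]
ee_rot: [3.14, -0.001, -0.203]
ft_force: [-0.1, 0.9, -4.2]
width: 0.0347
grip_force: 30.1
0.03470327635751858 30.050585120916367 [-0.06142986  0.86036573 -4.16145614] [ 0.00473463  0.00323266 -0.00663261] [ 0.46107484 -0.35098407  0.20346764]
0.8 [ 0.43467069 -0.5277306   0.01729199] [604.74481321 245.64950964]
0.77 [ 0.45654314 -0.35030934  0.21005379] [384.98825351 406.71225022]
[ 0.0439 -0.9509  0.0047]
```

View pics/w5.png

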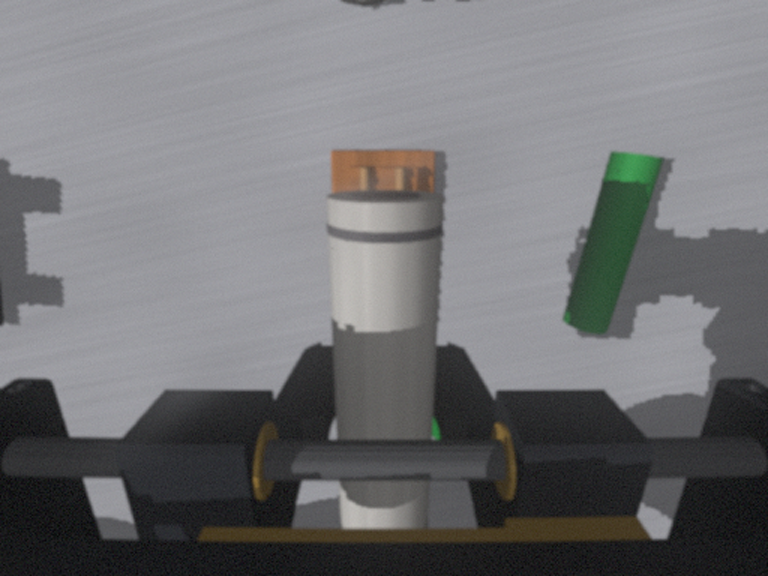

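The barrel is held level, centred between the pads (385,~400), with its far end rim at about row 195–200. I'll measure its offset along the tool and go over the V-block.

```bash
python3 - <<'E'
from fit import *
w=camera('wrist'); s=arm.read_state(); T=Rm(s['ee_rot']); p=np.array(s['ee_pos'])
for e in (.064,.067,.07,.073,.076):
    print(e,[(proj(w,p+T@np.array([e,y,z]))*1.5).round(1).tolist() for y,z in ((0,-.023),(0,.013),(-.018,-.005),(.018,-.005))])
E
python3 -m handwheel '[[0.04,-0.95,0,0,0,0],[0.04,-0.95,0,0,0,0],[0.04,-0.95,0,0,0,0],[0.04,-0.95,0,0,0,0],[0.04,-0.95,0,0,0,0]]' -
python3 - <<'E'
from h import *
s=arm.read_state(); print(rows(np.array([.555,.018,.15])-s['ee_pos']),s['ee_rot'],(s['ee_rot'][2]+.427)/(np.pi/4))
E
```

```text
0.064 [[382.6, 228.7], [382.6, 209.8], [326.2, 218.1], [438.9, 218.0]]
0.067 [[382.6, 217.9], [382.5, 201.4], [325.8, 208.6], [439.3, 208.6]]
0.07 [[382.6, 206.9], [382.5, 192.9], [325.4, 199.1], [439.7, 199.0]]
0.073 [[382.6, 195.8], [382.5, 184.3], [325.0, 189.4], [440.1, 189.3]]
0.076 [[382.6, 184.4], [382.5, 175.6], [324.6, 179.5], [440.5, 179.4]]
time: 12.5
ee_pos: [0.5365, -0.0455, 0.1989]
ee_rot: [-3.141, 0.004, -0.203]
ft_force: [0.9, -0.2, -3.2]
width: 0.035
grip_force: 30.0
[ 0.0137 -0.1649  0.1222] [-3.14149224  0.00360412 -0.20328741] 0.28483971986785617
```

```bash
python3 -m handwheel '[[0.012,-0.165,0.06,0,0,0.285],[0.012,-0.165,0.12,0,0,0.285],[0.012,-0.165,0.12,0,0,0.285],[0.012,-0.165,0.12,0,0,0.285]]' -
python3 - <<'E'
from fit import *
w=camera('wrist')
for n in ['wrist','top','side']:
    c=camera(n)
    for t in ['v_seat','stand','barrel']:
        for d in place_of(c,t)[:2]:
            W=world(c,d['centre']); print(n,t,round(d['conf'],2),np.round(W,4))
print('base',fit([w],'base',(.555,.018,-.42),ys=.1))
save(w,'w6.png',f=1.5)
s=arm.read_state(); print(s['ee_pos'],s['ee_rot'],s['ft_force']);print(rows(np.array([.555,.018,.09])-s['ee_pos']))
E
```

```text
time: 13.0
ee_pos: [0.555, 0.0153, 0.1531]
ee_rot: [3.141, 0.0, -0.427]
ft_force: [-0.1, -0.2, -2.8]
width: 0.0349
grip_force: 30.0
wrist barrel 0.74 [0.5526 0.014  0.1606]
top stand 0.6 [0.6683 0.3719 0.0022]
top stand 0.37 [ 0.5548  0.02   -0.0014]
top barrel 0.65 [ 0.2838 -0.3815  0.0187]
top barrel 0.56 [ 0.4349 -0.5324  0.0221]
side v_seat 0.84 [0.5569 0.0208 0.0824]
side stand 0.91 [0.5561 0.0168 0.0026]
side stand 0.74 [0.5566 0.0155 0.0301]
side barrel 0.82 [ 0.2861 -0.3898  0.0193]
side barrel 0.76 [0.5573 0.0146 0.1529]
base (array([ 0.5563,  0.0172, -0.4263]), np.float64(-7.47))
[0.55504116 0.01615295 0.15311142] [-3.14155176e+00 -3.18618700e-05 -4.26807292e-01] [ 0.4884082   0.28514103 -3.65417675]
[-0.002  -0.0042  0.1578]
```

View pics/w6.png

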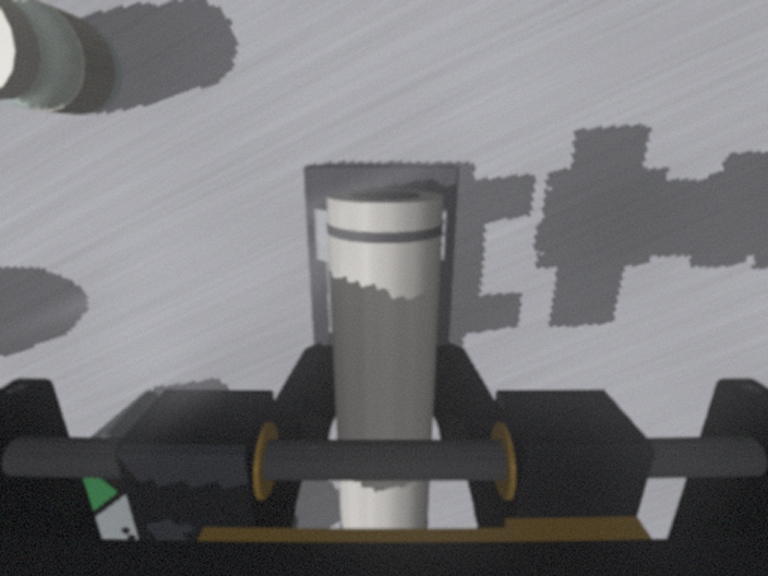

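The V-block is aligned under the barrel, with flank strips visible at (321,235) and (444,235). I'll shift about 2 mm to tool -y and lower slowly.

```bash
python3 -m handwheel '[[-0.001,-0.005,0.05,0,0,0],[-0.001,-0.005,0.1,0,0,0],[-0.001,-0.005,0.14,0,0,0],[-0.001,-0.005,0.165,0,0,0],[-0.001,-0.005,0.165,0,0,0]]' -
python3 -m handwheel '[[0,0,0.01,0,0,0],[0,0,0.015,0,0,0],[0,0,0.02,0,0,0],[0,0,0.025,0,0,0],[0,0,0.025,0,0,0]]' -
```

```text
time: 14.28
ee_pos: [0.5554, 0.0181, 0.0867]
ee_rot: [3.141, 0.001, -0.427]
ft_force: [0.3, 0.4, -2.8]
width: 0.0345
grip_force: 30.0
time: 14.9
ee_pos: [0.5555, 0.0182, 0.077]
ee_rot: [3.142, 0.0, -0.427]
ft_force: [0.1, 0.9, -2.9]
width: 0.035
grip_force: 30.0
```

```bash
python3 -m handwheel '[[0,0,0.004,0,0,0],[0,0,0.008,0,0,0],[0,0,0.01,0,0,0],[0,0,0.01,0,0,0]]' -
```

```text
time: 15.4
ee_pos: [0.5557, 0.018, 0.0737]
ee_rot: [3.142, -0.001, -0.427]
ft_force: [-3.4, -1.9, 5.4]
width: 0.0348
grip_force: 29.8
```

```bash
python3 -m handwheel '[[0,0.001,0.002,0,0,0],[0,0.0015,0.005,0,0,0],[0,0.002,0.008,0,0,0],[0,0.002,0.008,0,0,0]]' -
python3 - <<'E'
from h import *
for i in range(3):
    camera('top'); s=arm.read_state(); T=Rm(s['ee_rot']); print((T.T@s['ft_force']).round(2),(T.T@s['ft_torque']).round(3),np.round(s['ee_pos'],4))
E
```

```text
time: 15.9
ee_pos: [0.5557, 0.0176, 0.0709]
ee_rot: [-3.141, -0.002, -0.427]
ft_force: [-2.2, 0.7, 9.0]
width: 0.0348
grip_force: 29.7
[-3.13  0.49 -9.46] [ 0.015 -0.487 -0.052] [0.5556 0.0176 0.0709]
[-3.37  0.31 -9.4 ] [ 0.021 -0.512  0.082] [0.5556 0.0176 0.071 ]
[-3.18  0.25 -9.19] [ 0.086 -0.475  0.017] [0.5556 0.0175 0.071 ]
```

```bash
python3 -m handwheel '[[-0.001,0,0.002,0,0,0],[-0.002,0,0.005,0,0,0],[-0.002,0,0.006,0,0,0],[-0.002,0,0.006,0,0,0]]' -
python3 - <<'E'
from h import *
for i in range(3):
    camera('top'); s=arm.read_state(); T=Rm(s['ee_rot']); print((T.T@s['ft_force']).round(2),(T.T@s['ft_torque']).round(3),np.round(s['ee_pos'],4))
c=camera('side')
for t in ['v_seat','barrel','stand']:
    for d in place_of(c,t)[:2]: print(t,round(d['conf'],2),world(c,d['centre']).round(4))
E
```

```text
time: 16.55
ee_pos: [0.5556, 0.0176, 0.0691]
ee_rot: [-3.14, -0.004, -0.427]
ft_force: [-1.7, 0.4, 12.3]
width: 0.035
grip_force: 29.7
[ -2.23   1.54 -12.58] [-0.012 -0.263  0.057] [0.5556 0.0176 0.0691]
[ -0.8    1.31 -11.96] [-0.035 -0.252 -0.045] [0.5556 0.0176 0.0691]
[ -1.84   0.26 -11.8 ] [-0.011 -0.268 -0.048] [0.5556 0.0176 0.0691]
v_seat 0.85 [0.554  0.0172 0.0749]
barrel 0.71 [ 0.2874 -0.3881  0.0149]
barrel 0.65 [ 0.4417 -0.529   0.0149]
stand 0.65 [0.5566 0.0144 0.0693]
stand 0.61 [0.5561 0.0165 0.0011]
```

```bash
python3 - <<'E'
from h import *
c=camera('side'); save(c,'s9.png',(150,130,310,250),5)
E
```

```text
(no output)
```

View pics/s9.png

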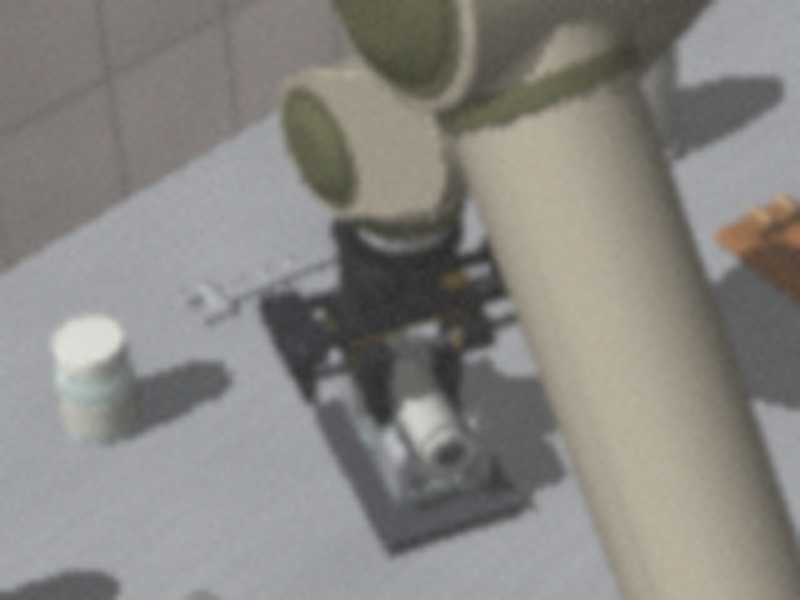

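The barrel (430,425) lies along the groove between the flanks, and the gripper is holding it down on the V-block. The load is about 15.5 N, which is about 6 mm of sink, with almost no sideways force. I'll hand the job in.

```bash
python3 -c "
from workcell import arm
print(arm.close_job())"
```

```text
the job is handed in; nothing more can be done
None
```

I turned the knob to three dots and laid the aluminium barrel in the V-block; I handed the job in still pressing it down, at about 6 mm of sink estimated from the roughly 15.5 N load, with near-zero sideways force indicating it bears on both flanks.

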